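Close a can in the ratchet lid press

ROBOT

A 7-joint arm with a two-finger parallel gripper is mounted at the origin on the work surface. World frame = base frame: x ahead of the robot, y to its left, z up, the work surface at z = 0. Lengths are in m, angles in degrees, forces in N, time in s.
With the tool pointing down it reaches from about 0.425 to 0.875 m from the base axis. Payload 4.7 kg.
Tool frame: the origin (TCP) lies at the very end of the fingers, on their centre line; the grasp point (between the pads) lies 19 mm behind it; z points along the fingers, y is the direction in which the jaws open and shut (so a half turn about z gives the same grasp; the last joint's range is limited). The gripper opens to 87 mm and grips with 3 to 60 N. Pads are 19 mm wide; open, the fingers measure 117 mm over their backs; the gripper's body (75 mm by 190 mm) begins 51 mm behind the grasp point.
Start: joints at [-66.858, 18.392, -4.016, 83.108, 1.295, 78.541, -3.26], TCP at [0.247, 0.601, 0.223] pointing down, gripper open.
Joint ranges: [-163.93, 163.93], [-17.29, 119.83], [-79.2, 71.16], [3.27, 140.29], [-89.18, 269.18], [5.43, 117.66], [-154.24, 154.24]. Speed limits (degrees/s): [147.25, 147.25, 180, 180, 180, 180, 180].

INTERFACE

Orientations are given as [roll, pitch, yaw] about the fixed x, y, z axes, in that order (R = Rz(yaw) Ry(pitch) Rx(roll)).
In Python, from cell import sensors, imaging, ticket gives the robot as it stands.
- The arm moves only by the tool carry_out, never from a script. Its argument "plan" is a list of rows, each an object of numbers: "fingers": the closure, from -1 (fully open) to 1 (shut); "dx", "dy", "dz": the shift along the tool's x, y, z normalised to -1 to 1, where 1 is 0.03 m; "rx", "ry", "rz": the turn, a rotation vector about the tool's x, y, z normalised to -1 to 1, where 1 is 10 degrees. A call has 1 to 12 rows; each row shifts and turns the commanded pose from where the row before left it, along the tool's axes as they then stand; what a row does not reach is not made up. A row lasts 1/8 s, in which the tool goes at most 62.5 mm and 10.7 degrees, less where a joint would pass 70% of its speed; a pose out of reach is approached as far as the arm can. A call with a number of a shift or a turn outside -1 to 1 is refused whole. A call with a gripper value outside its range is refused whole. The fingers move at their own pace and stop on an object; "force" is the grip in N (left out, the last holds). Time passes only in rows, so rows that do not move let the fingers close. It gives the time, the measured TCP pose, the force and the opening at its end, in the units of the state.
- sensors.get_obs(): the state, without advancing time (a new reading comes with each control period).
- imaging.read_camera(name): name is "scene" or "top" or "wrist"; returns a dict with "color" (420x560x3 uint8, red, green, blue), "mtx" (3x3 intrinsics, pixels), "dist_coeffs" ([k1, k2, p1, p2, k3] as OpenCV has them; the pictures are not rectified), "extrinsics" (4x4, takes a point from world to camera coordinates); the wrist camera has in their place "tool_from_camera" (4x4, takes a point from camera to tool coordinates, whose origin is the TCP and whose axes are the flange's). Camera axes: x right, y down, z forward; pixel columns grow to the right and rows downward; lengths in m; the calibration is good to about 2 mm. A picture is of the moment at which its call begins: read the wrist's pose just before it. There is no depth.
- ticket.sign_off(): hands the job in, once; it reports no verdict.
The state is a dict: "time_s": time; "qpos": joint angles; "joint_velocities": joint speeds; "effort": joint torques, N m; "tool_pos": TCP position; "tool_rot": TCP orientation; "force": force on the tool from outside, world axes, zero at the start; "wrist_torque": the same for the moment, N m; "grip_width": finger opening in m.
Only numpy, scipy, OpenCV 4.12 (cv2) and the standard library are available. Lean on these libraries where they do the work, as an engineer would, in place of code of your own. Each camera call takes 0.05 s, during which the arm holds its last target.

TASK

Close the can standing in the lid press: press the red pawl's thumb tab all the way down so that it lets go of the ratchet teeth, then push the raised handle down past the teeth until its rubber foot has pressed the yellow lid fully home. Work with fingertip pushes only: the can stays in its place in the press, nothing is picked up, and everything else on the bench is left where it is. Finish clear of the press, with the handle left down.

Things in the scene. Friction and masses are not known exactly. Their poses are not given: they have to be found in the camera images.
- lid_press: bench press fixed to the worktop: steel base plate 350 x 130 x 12 mm, two grey cheek plates (48 mm over all, 177 mm high) carrying a toothed steel hub, handle and red pawl. Origin on the worktop below the handle's hinge; x axis level, from the hinge towards the handle's end; z up. Along x: can centre 115 mm, pawl tab -125 mm, base plate -145 to +205 mm.
- handle_hinge (a point): centre of the handle's hinge, 150 mm above the worktop, between the cheek plates; the hinge line is the press's y axis. The hub round it has ratchet teeth out to 66 mm radius.
- handle (a joint): handle angle, rad, 0 to 0.86, grows as the handle goes down. The handle's centre line passes through the hinge and rises 0.8 rad minus this above level (starts at 0.03 to 0.15; level at 0.8, lid home). Friction 0.6 N m: stays where left; 3 to 12 N at the push point moves it. 0.73 to 0.8 presses the lid; beyond, the sprung foot gives. Pawl in: a tooth stops it at about 0.18.
- handle_push (a point): push point: middle of the upper face of the handle's black end grip, 190 mm from the hinge along the handle, 10 mm above its centre line; moves with it. The grip is 36 mm wide, 20 mm thick, 155 to 235 mm from the hinge; between hub and grip the handle is a blue bar 26 mm wide, 14 mm thick.
- pawl (a joint): angle of the red ratchet pawl, rad, 0 (engaged, at the start) to 0.38 (tab fully down, at its stop). Its nose is out of the teeth from about 0.24. It has no return spring: friction (0.2 N m, about 3 N at the tab) keeps it where it is left.
- pawl_tab (a point): middle of the upper face of the pawl's red thumb tab, 38 mm (along the press's x) x 36 x 8 mm, 119 mm above the worktop at the start; moves with the pawl. Press it down: at its stop it is about 28 mm lower, 8 mm further out (press's -x) and tilted 0.38 rad. The pawl's nose stands between tab and hub, up to 155 mm high, 79 mm behind the hinge at the start, 104 mm when the tab is down.
- can: loose white can 68 mm across with a brown band, standing between four 14 mm tall black stops on the press's base plate under the handle's rubber foot; its top edge is dark metal. Origin at the centre of its underside, 12 mm above the worktop.
- can_lid (a joint): how far the yellow lid (70 mm across, 16 mm high) has been pressed onto the can, m: 0 at the start (standing 8 mm proud, dark neck visible), 0.008 fully home. It takes about 5 N and stays where it is pushed.
- lid_top (a point): centre of the lid's upper face, 104 mm above the worktop at the start, 96 mm when home.
- full_tin: closed white tin with yellow lid, 60 mm across, 96 mm tall, beside the press. Loose; leave it alone. Origin on its underside.
- spare_lid: loose yellow lid, 70 mm across, 16 mm high, lying beside the press. Loose; leave it alone. Origin on its underside.
- scraper: flat green plastic scraper, 130 x 90 x 5 mm, lying beside the press on the side of the robot. Loose; leave it alone. Origin on its underside.
- brush: small hand brush lying on the worktop to the robot's right. Loose; leave it alone. Origin on its underside.
- syrup_jar: jar with white cap, 60 mm across, 110 mm tall, far right. Loose; leave it alone. Origin on its underside.
- steel_cup: open steel cup, 66 mm across, 75 mm tall, to the left. Loose; leave it alone. Origin on its underside.
- tamper: wooden tamper, 100 x 40 mm block with an upright round grip, 80 mm tall, far left. Loose; leave it alone. Origin on its underside.
Things that resemble listed ones, but are neither listed nor needed, are in the scene too. Leave any blue look-alike of the can alone.

How it is judged (in metres and radians):
On the way, in this order (a step that is already met when the one before it is completed fails the run):
1. the pawl is pressed free of the teeth while the handle is still up (value of joint pawl above 0.24 rad and value of joint handle below 0.3 rad), for 0.2 s.
2. the handle is down past the teeth and the lid is home (value of joint handle above 0.76 rad and value of joint can_lid above 0.006 m), for 0.2 s.
At the end, for the whole second after the job is handed in: The handle is down (joint above 0.76 of 0.8 rad) and at rest, the lid is pressed on by more than 6 of its 8 mm, the pawl is still free (above 0.2 rad), and the can stands upright within 12 mm of where it was (all of step 2 and value of joint pawl above 0.2 rad and velocity of joint handle below 0.05 rad/s and distance of can from where it was at the start of the episode below 0.012 m and angle between can's own z axis and vertical below 0.1 rad and linear speed of can below 0.02 m/s); the robot touches nothing.
It fails at once if the handle is forced past the teeth with the pawl still in (value of joint pawl below 0.15 rad and value of joint handle above 0.3 rad).
It fails at once if the lid is pushed home before the handle comes down on it (value of joint can_lid above 0.003 m and value of joint handle below 0.65 rad).
It fails at once if the can is shifted, lifted or tipped (distance of can from where it was at the start of the episode above 0.015 m or angle between can's own z axis and vertical above 0.2 rad).
It fails at once if something else on the bench is moved or picked up (distance of any of full_tin, spare_lid, scraper, brush, syrup_jar, steel_cup, tamper from where it was at the start of the episode above 0.03 m).
It also fails if it takes over 53 s, if anything falls off the work surface, if the arm or the gripper's body presses on something with over 40 N, if the wrist force passes 120 N, or if a joint passes its speed limit or range.

## Working session

There is one attempt and no reset: what is moved stays moved. The work goes in short steps, Python scripts to look and compute and a tool call to move; the robot and the scene stay as the last step left them, time stands still between calls to the robot, and variables do not carry over. Pictures are saved under pics/ and viewed, and the job is handed in when it is done.

Besides the shell and the picture viewer there is one more tool, called after "Emit:" as a command line: name --argument value ..., lists and objects as JSON in quotes. carry_out: Moves the arm, as the interface text tells. Scaled input: -1 to 1 covers 0.03 m each way for a shift and 10 degrees each way for a turn. Its arguments: {"type":"object","properties":{"plan":{"type":"array"},"force":{"type":"number"}},"required":["plan"]}

```bash
ls; mkdir -p pics; python3 - <<'E'
from cell import sensors, imaging
import cv2
print(sensors.get_obs())
for n in ("scene","top"):
    r=imaging.read_camera(n)
    cv2.imwrite(f"pics/{n}0.png",r["color"][:,:,::-1])
    print(n,r["mtx"],r["dist_coeffs"],r["extrinsics"])
E
```

```text
pics
{'time_s': 0.0, 'qpos': array([-66.86004504,  18.43890025,  -4.01731031,  83.17601229,
         1.2957391 ,  78.54111547,  -3.26153996]), 'joint_velocities': array([ 0.00895811,  0.04950101,  0.012758  ,  0.0458418 , -0.0032459 ,
       -0.09686489, -0.0471213 ]), 'effort': array([ 1.11997970e-04, -4.91273975e+01, -4.04015249e-01, -3.12527668e+01,
       -6.38532895e-02,  4.40177252e-02,  1.76597218e-04]), 'tool_pos': array([0.24680221, 0.60071062, 0.22145385]), 'tool_rot': array([-1.79889267e+02,  6.00562250e-03,  1.57670121e+02]), 'force': array([ 0.00501791,  0.19523622, -0.37672286]), 'wrist_torque': array([-0.05089033, -0.02170515, -0.00423577]), 'grip_width': 0.08727498301953004}
scene [[468.31008757   0.         269.84873494]
 [  0.         468.31008757 210.68730477]
 [  0.           0.           1.        ]] [-0.12171288  0.          0.          0.          0.        ] [[-0.79865491  0.60171317 -0.00957044  0.47661713]
 [ 0.48465831  0.63369789 -0.60293724 -0.16263389]
 [-0.35673051 -0.48617718 -0.79773122  1.75029799]
 [ 0.          0.          0.          1.        ]]
top [[469.26794347   0.         277.92449712]
 [  0.         469.26794347 215.66392907]
 [  0.           0.           1.        ]] [-0.14046275  0.          0.          0.          0.        ] [[-3.90742732e-03 -9.99986497e-01  3.42595389e-03  2.37440055e-04]
 [-9.77810814e-01  3.10314264e-03 -2.09466903e-01  6.12328279e-01]
 [ 2.09453443e-01 -4.16841146e-03 -9.77809736e-01  1.46271479e+00]
 [ 0.00000000e+00  0.00000000e+00  0.00000000e+00  1.00000000e+00]]
```

View pics/scene0.png

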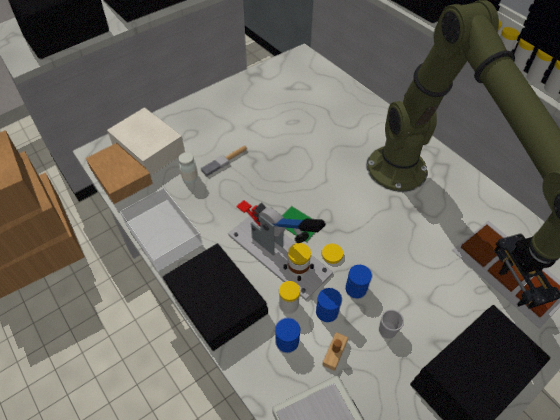

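View pics/top0.png

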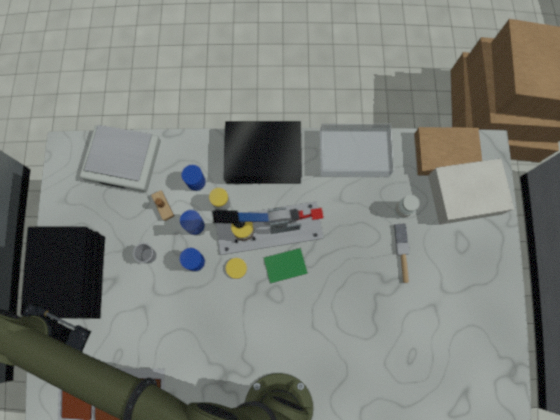

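The top view shows the press at about (270,230), with its handle end at the left (225,217) and the red tab at the right (316,214). The scene view shows the same arrangement. I'll enlarge both.

```bash
python3 - <<'E'
import cv2
t=cv2.imread("pics/top0.png"); s=cv2.imread("pics/scene0.png")
cv2.imwrite("pics/topc.png",cv2.resize(t[190:262,200:335],None,fx=5.9,fy=5.9,interpolation=cv2.INTER_CUBIC))
cv2.imwrite("pics/scenec.png",cv2.resize(s[190:300,220:350],None,fx=5.4,fy=5.4,interpolation=cv2.INTER_CUBIC))
E
```

```text
(no output)
```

View pics/topc.png

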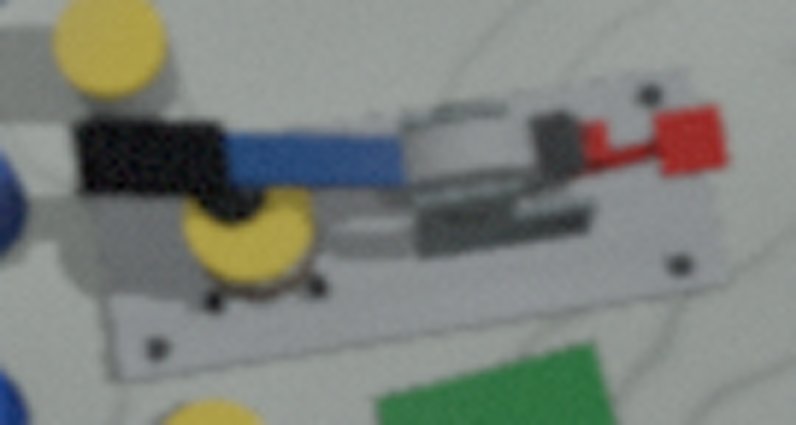

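View pics/scenec.png

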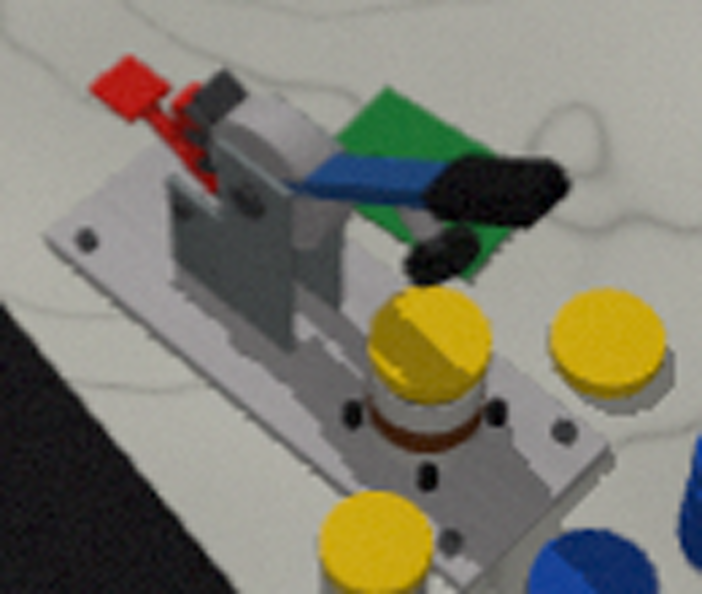

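```bash
cat > h.py <<'E'
import numpy as np,cv2
from scipy.optimize import least_squares
from cell import imaging
cams={n:imaging.read_camera(n) for n in("scene","top")}
def proj(n,P):
    c=cams[n];E=c["extrinsics"]
    return cv2.projectPoints(np.array(P,float).reshape(-1,3),cv2.Rodrigues(E[:3,:3])[0],E[:3,3],c["mtx"],c["dist_coeffs"])[0].reshape(-1,2)
def crop(n,u,v):
    s,o=(5.9,(200,190)) if n=="top" else (5.4,(220,190))
    return np.array([(u+.5)/s-.5+o[0],(v+.5)/s-.5+o[1]])
def world(p,L):
    x,y,a=p[:3];c,s=np.cos(a),np.sin(a);L=np.array(L,float)
    return np.array([x+c*L[0]-s*L[1],y+s*L[0]+c*L[1],L[2]])
def hl(q,r,h,y=0):
    t=.8-q; return [r*np.cos(t)-h*np.sin(t),y,.15+r*np.sin(t)+h*np.cos(t)]
E
cat > fit.py <<'E'
from h import *
pts=[("top",(690,140),(-.125,0,.119)),("top",(249,222),(.115,0,.104)),("top",(115,380),(.205,.065,.012)),("top",(728,285),(-.145,.065,.012)),("top",(688,70),(-.145,-.065,.012)),
("scene",(130,87),(-.125,0,.119)),("scene",(430,342),(.115,0,.104)),("scene",(45,237),(-.145,-.065,.012)),("scene",(608,445),(.205,.065,.012))]
hp=[("top",(228,130),(.155,.010,-.013)),("top",(228,186),(.155,.010,.013)),("top",(78,122),(.235,-.010,-.018)),("top",(83,194),(.235,-.010,.018))]
def f(p):
    r=[]
    for n,uv,L in pts: r.append(proj(n,world(p,L))[0]-crop(n,*uv))
    for n,uv,(rr,h,y) in hp: r.append(proj(n,world(p,hl(p[3],rr,h,y)))[0]-crop(n,*uv))
    return np.array(r).ravel()
s=least_squares(f,[.6,0,1.5,.1],x_scale=[.1,.1,.1,.1]);p=s.x
print(p,np.degrees(p[2]));print(f(p).reshape(-1,2).round(2))
for k,L in dict(tab=(-.125,0,.119),tabdn=(-.133,0,.091),push=hl(p[3],.19,.01),pushdn=hl(.8,.19,.01)).items(): print(k,world(p,L).round(4))
E
python3 fit.py
```

```text
[5.88057782e-01 1.20546684e-03 1.72560712e+00 6.39551226e-02] 98.87000493696327
[[-0.26  0.18]
 [-0.76 -1.02]
 [ 0.01  0.55]
 [-0.11  0.29]
 [-0.11 -0.58]
 [ 0.2  -0.5 ]
 [ 0.26 -1.11]
 [-0.46 -0.84]
 [ 1.05 -0.62]
 [ 0.46 -0.67]
 [ 1.75 -1.29]
 [-1.54 -0.1 ]
 [-0.71  0.36]]
tab [ 0.6073 -0.1223  0.119 ]
tabdn [ 0.6086 -0.1302  0.091 ]
push [0.5674 0.1337 0.285 ]
pushdn [0.5588 0.1889 0.16  ]
```

Emit:
carry_out --plan '[{"fingers": 1, "dz": -0.8, "rz": 0.9}, {"fingers": 1, "dz": -0.8, "rz": 0.9}, {"fingers": 1, "dz": -0.8, "rz": 0.9}, {"fingers": 1, "dz": -0.8, "rz": 0.9}, {"fingers": 1, "dz": -0.8, "rz": 0.9}, {"fingers": 1, "dz": -0.8, "rz": 0.9}, {"fingers": 1, "dz": -0.2, "rz": 0.48}]' --force 20

```text
validation failed for argument at $.pl...
```

Emit:
carry_out --plan '[{"fingers": 1.0, "dx": 0.0, "dy": 0.0, "dz": -0.8, "rx": 0.0, "ry": 0.0, "rz": 0.9}, {"fingers": 1.0, "dx": 0.0, "dy": 0.0, "dz": -0.8, "rx": 0.0, "ry": 0.0, "rz": 0.9}]' --force 20

```text
time_s: 0.45
tool_pos: [0.2469, 0.6009, 0.2705]
tool_rot: [-179.9, 0.0, 139.4]
force: [0.4, 0.6, -0.2]
grip_width: 0.0742
```

All seven keys are needed in every row. I'll continue with full rows.

Emit:
carry_out --plan '[{"fingers": 1, "dx": 0, "dy": 0, "dz": -0.9, "rx": 0, "ry": 0, "rz": 0.9}, {"fingers": 1, "dx": 0, "dy": 0, "dz": -0.9, "rx": 0, "ry": 0, "rz": 0.9}, {"fingers": 1, "dx": 0, "dy": 0, "dz": -0.9, "rx": 0, "ry": 0, "rz": 0.9}, {"fingers": 1, "dx": 0, "dy": 0, "dz": -0.9, "rx": 0, "ry": 0, "rz": 0.9}, {"fingers": 1, "dx": 0, "dy": 0, "dz": 0, "rx": 0, "ry": 0, "rz": 0.45}]'

```text
time_s: 1.08
tool_pos: [0.2473, 0.602, 0.3813]
tool_rot: [179.9, -0.2, 99.0]
force: [-0.4, 1.1, -0.7]
grip_width: 0.025
```

Emit:
carry_out --plan '[{"fingers": 1, "dx": -0.95, "dy": 0.3, "dz": 0, "rx": 0, "ry": 0, "rz": 0}, {"fingers": 1, "dx": -0.95, "dy": 0.3, "dz": 0, "rx": 0, "ry": 0, "rz": 0}, {"fingers": 1, "dx": -0.95, "dy": 0.3, "dz": 0, "rx": 0, "ry": 0, "rz": 0}, {"fingers": 1, "dx": -0.95, "dy": 0.3, "dz": 0, "rx": 0, "ry": 0, "rz": 0}, {"fingers": 1, "dx": -0.95, "dy": 0.3, "dz": 0, "rx": 0, "ry": 0, "rz": 0}, {"fingers": 1, "dx": -0.95, "dy": 0.3, "dz": 0, "rx": 0, "ry": 0, "rz": 0}, {"fingers": 1, "dx": -0.95, "dy": 0.3, "dz": 0, "rx": 0, "ry": 0, "rz": 0}, {"fingers": 1, "dx": -0.95, "dy": 0.3, "dz": 0, "rx": 0, "ry": 0, "rz": 0}, {"fingers": 1, "dx": -0.95, "dy": 0.3, "dz": 0, "rx": 0, "ry": 0, "rz": 0}, {"fingers": 1, "dx": -0.95, "dy": 0.3, "dz": 0, "rx": 0, "ry": 0, "rz": 0}, {"fingers": 1, "dx": -0.95, "dy": 0.3, "dz": 0, "rx": 0, "ry": 0, "rz": 0}, {"fingers": 1, "dx": -0.95, "dy": 0.3, "dz": 0, "rx": 0, "ry": 0, "rz": 0}]'

```text
time_s: 2.58
tool_pos: [0.4084, 0.2798, 0.3785]
tool_rot: [-180.0, -0.0, 99.2]
force: [0.6, -0.1, 0.2]
grip_width: 0.0005
```

Emit:
carry_out --plan '[{"fingers": 1, "dx": -0.95, "dy": 0.3, "dz": 0, "rx": 0, "ry": 0, "rz": 0}, {"fingers": 1, "dx": -0.95, "dy": 0.3, "dz": 0, "rx": 0, "ry": 0, "rz": 0}, {"fingers": 1, "dx": -0.95, "dy": 0.3, "dz": 0, "rx": 0, "ry": 0, "rz": 0}, {"fingers": 1, "dx": -0.95, "dy": 0.3, "dz": 0, "rx": 0, "ry": 0, "rz": 0}, {"fingers": 1, "dx": -0.95, "dy": 0.3, "dz": 0, "rx": 0, "ry": 0, "rz": 0}, {"fingers": 1, "dx": -0.95, "dy": 0.3, "dz": 0, "rx": 0, "ry": 0, "rz": 0}, {"fingers": 1, "dx": -0.95, "dy": 0.3, "dz": 0, "rx": 0, "ry": 0, "rz": 0}, {"fingers": 1, "dx": -0.95, "dy": 0.3, "dz": 0, "rx": 0, "ry": 0, "rz": 0}, {"fingers": 1, "dx": -0.95, "dy": 0.3, "dz": 0, "rx": 0, "ry": 0, "rz": 0}, {"fingers": 1, "dx": -0.95, "dy": 0.3, "dz": 0, "rx": 0, "ry": 0, "rz": 0}, {"fingers": 1, "dx": -0.95, "dy": 0.3, "dz": 0, "rx": 0, "ry": 0, "rz": 0}, {"fingers": 1, "dx": -0.95, "dy": 0.3, "dz": 0, "rx": 0, "ry": 0, "rz": 0}]'

```text
time_s: 4.08
tool_pos: [0.5695, -0.0404, 0.3785]
tool_rot: [-180.0, -0.0, 99.2]
force: [0.9, -0.4, -0.1]
grip_width: -0.0
```

Emit:
carry_out --plan '[{"fingers": 1, "dx": -0.9, "dy": 0.2, "dz": 0.9, "rx": 0, "ry": 0, "rz": 0}, {"fingers": 1, "dx": -0.9, "dy": 0.2, "dz": 0.9, "rx": 0, "ry": 0, "rz": 0}, {"fingers": 1, "dx": -0.9, "dy": 0.2, "dz": 0.9, "rx": 0, "ry": 0, "rz": 0}, {"fingers": 1, "dx": -0.5, "dy": 0.2, "dz": 0.5, "rx": 0, "ry": 0, "rz": 0}, {"fingers": 1, "dx": 0, "dy": 0, "dz": 0, "rx": 0, "ry": 0.9, "rz": 0}, {"fingers": 1, "dx": 0, "dy": 0, "dz": 0, "rx": 0, "ry": 0.9, "rz": 0}, {"fingers": 1, "dx": 0, "dy": 0, "dz": 0, "rx": 0, "ry": 0.2, "rz": 0}, {"fingers": 1, "dx": 0, "dy": 0, "dz": 0, "rx": 0, "ry": 0, "rz": 0}]'

```text
time_s: 5.08
tool_pos: [0.6084, -0.1306, 0.2823]
tool_rot: [-180.0, -19.9, 99.1]
force: [0.1, 0.6, 0.6]
grip_width: 0.0004
```

```bash
python3 - <<'E'
from cell import sensors, imaging
import cv2,numpy as np
from scipy.spatial.transform import Rotation as Ro
o=sensors.get_obs();r=imaging.read_camera("wrist")
T=np.eye(4);T[:3,:3]=Ro.from_euler("xyz",o["tool_rot"],degrees=True).as_matrix();T[:3,3]=o["tool_pos"]
W=np.linalg.inv(T@r["tool_from_camera"])
im=r["color"][:,:,::-1].copy();cv2.imwrite("pics/w1.png",im)
p=[.58806,.0012055,1.7256]
from h import world
for L in [(-.125,0,.119),(-.144,.018,.119),(-.106,.018,.119),(-.144,-.018,.119),(-.106,-.018,.119),(-.145,.065,.012),(-.145,-.065,.012)]:
    uv=cv2.projectPoints(world(p,L).reshape(1,3),cv2.Rodrigues(W[:3,:3])[0],W[:3,3],r["mtx"],r["dist_coeffs"])[0].ravel()
    print(L,uv.round(1)); cv2.circle(im,tuple(int(v) for v in uv),3,(0,255,0),1)
print(o["tool_pos"],o["tool_rot"],r["tool_from_camera"])
cv2.imwrite("pics/w1a.png",im)
E
```

```text
(-0.125, 0, 0.119) [283.7 240.5]
(-0.144, 0.018, 0.119) [263.8 261.4]
(-0.106, 0.018, 0.119) [264.2 219.6]
(-0.144, -0.018, 0.119) [303.4 261.6]
(-0.106, -0.018, 0.119) [303.4 219.8]
(-0.145, 0.065, 0.012) [229.1 255.1]
(-0.145, -0.065, 0.012) [337.6 255.8]
[ 0.6084189  -0.13062457  0.28228719] [-179.96564543  -19.94049203   99.13611457] [[ 4.43131719e-04 -9.61695768e-01 -2.74118687e-01  7.49925359e-02]
 [ 9.99998897e-01  8.14792669e-04 -1.24198549e-03 -8.52973125e-04]
 [ 1.41776208e-03 -2.74117834e-01  9.61695068e-01 -1.61774198e-01]
 [ 0.00000000e+00  0.00000000e+00  0.00000000e+00  1.00000000e+00]]
```

View pics/w1a.png

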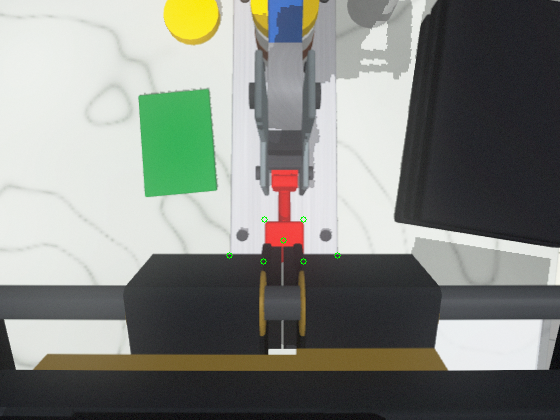

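The tab in the wrist view spans (265..303, 222..246), which matches the prediction within about 2 mm. Next I'll descend.

Emit:
carry_out --plan '[{"fingers": 1, "dx": -0.31, "dy": 0, "dz": 0.97, "rx": 0, "ry": 0, "rz": 0}, {"fingers": 1, "dx": -0.31, "dy": 0, "dz": 0.97, "rx": 0, "ry": 0, "rz": 0}, {"fingers": 1, "dx": -0.31, "dy": 0, "dz": 0.97, "rx": 0, "ry": 0, "rz": 0}, {"fingers": 1, "dx": -0.31, "dy": 0, "dz": 0.97, "rx": 0, "ry": 0, "rz": 0}, {"fingers": 1, "dx": -0.31, "dy": 0, "dz": 0.97, "rx": 0, "ry": 0, "rz": 0}, {"fingers": 1, "dx": 0, "dy": 0, "dz": 0, "rx": 0, "ry": 0, "rz": 0}]'

```text
time_s: 5.98
tool_pos: [0.6063, -0.1217, 0.1284]
tool_rot: [-179.8, -20.1, 99.3]
force: [-0.0, 0.9, 0.0]
grip_width: 0.0004
```

Emit:
carry_out --plan '[{"fingers": 1, "dx": -0.12, "dy": 0, "dz": 0.2, "rx": 0, "ry": 0, "rz": 0}, {"fingers": 1, "dx": -0.12, "dy": 0, "dz": 0.2, "rx": 0, "ry": 0, "rz": 0}, {"fingers": 1, "dx": -0.12, "dy": 0, "dz": 0.2, "rx": 0, "ry": 0, "rz": 0}, {"fingers": 1, "dx": -0.12, "dy": 0, "dz": 0.2, "rx": 0, "ry": 0, "rz": 0}]'

```text
time_s: 6.48
tool_pos: [0.6092, -0.1311, 0.103]
tool_rot: [179.8, -19.9, 99.2]
force: [2.5, -3.3, 2.8]
grip_width: 0.0006
```

Emit:
carry_out --plan '[{"fingers": 1, "dx": -0.06, "dy": 0, "dz": 0.12, "rx": 0, "ry": 0, "rz": 0}, {"fingers": 1, "dx": -0.06, "dy": 0, "dz": 0.12, "rx": 0, "ry": 0, "rz": 0}, {"fingers": 1, "dx": -0.06, "dy": 0, "dz": 0.12, "rx": 0, "ry": 0, "rz": 0}, {"fingers": 1, "dx": -0.06, "dy": 0, "dz": 0.12, "rx": 0, "ry": 0, "rz": 0}, {"fingers": 1, "dx": 0, "dy": 0, "dz": 0, "rx": 0, "ry": 0, "rz": 0}]'

```text
time_s: 7.1
tool_pos: [0.6087, -0.1318, 0.0902]
tool_rot: [179.9, -20.1, 99.2]
force: [-2.6, -2.8, 19.2]
grip_width: 0.0003
```

```bash
python3 - <<'E'
from cell import imaging
import cv2
s=imaging.read_camera("scene")["color"][:,:,::-1]; w=imaging.read_camera("wrist")["color"][:,:,::-1]
a=cv2.resize(s[190:300,220:350],None,fx=4,fy=4,interpolation=cv2.INTER_CUBIC)
cv2.imwrite("pics/s2.png",a);cv2.imwrite("pics/w2.png",w)
E
```

```text
(no output)
```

View pics/s2.png

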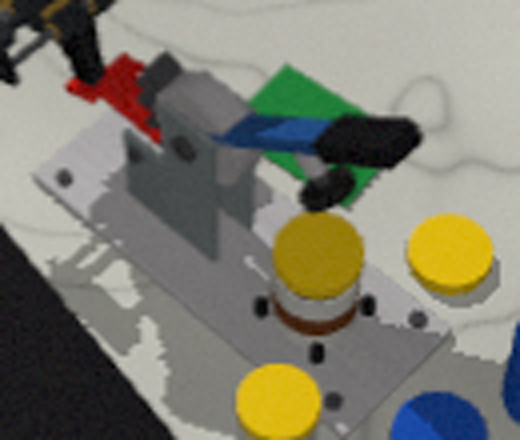

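View pics/w2.png

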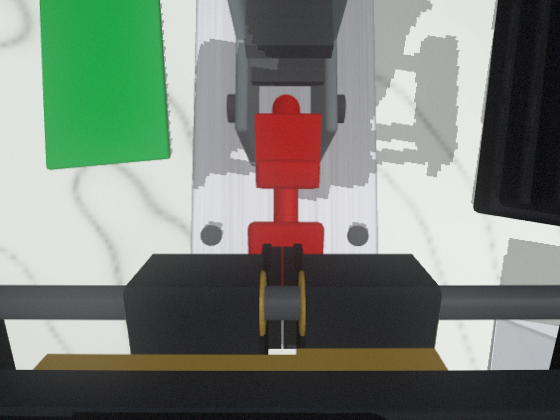

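At 19 N the tab is at its stop: TCP z is 0.090, and the wrist view shows the nose at (288,150) swung clear of the hub. Next I'll retract off the tab, go up and straighten the tool.

Emit:
carry_out --plan '[{"fingers": 1, "dx": 0, "dy": 0, "dz": -0.5, "rx": 0, "ry": 0, "rz": 0}, {"fingers": 1, "dx": 0, "dy": 0, "dz": -1, "rx": 0, "ry": 0, "rz": 0}, {"fingers": 1, "dx": 0, "dy": 0, "dz": -1, "rx": 0, "ry": 0, "rz": 0}, {"fingers": 1, "dx": 0.34, "dy": 0, "dz": -0.94, "rx": 0, "ry": 0, "rz": 0}, {"fingers": 1, "dx": 0.34, "dy": 0, "dz": -0.94, "rx": 0, "ry": 0, "rz": 0}, {"fingers": 1, "dx": 0.34, "dy": 0, "dz": -0.94, "rx": 0, "ry": 0, "rz": 0}, {"fingers": 1, "dx": 0.34, "dy": 0, "dz": -0.94, "rx": 0, "ry": 0, "rz": 0}, {"fingers": 1, "dx": 0.34, "dy": 0, "dz": -0.94, "rx": 0, "ry": 0, "rz": 0}, {"fingers": 1, "dx": 0.34, "dy": 0, "dz": -0.94, "rx": 0, "ry": 0, "rz": 0}, {"fingers": 1, "dx": 0.34, "dy": 0, "dz": -0.94, "rx": 0, "ry": -1, "rz": 0}, {"fingers": 1, "dx": 0, "dy": 0, "dz": 0, "rx": 0, "ry": -1, "rz": 0}, {"fingers": 1, "dx": 0, "dy": 0, "dz": 0, "rx": 0, "ry": 0, "rz": 0}]'

```text
time_s: 8.7
tool_pos: [0.6134, -0.1501, 0.3666]
tool_rot: [-180.0, -0.2, 99.8]
force: [0.2, 0.3, -0.8]
grip_width: 0.0008
```

```bash
python3 - <<'E'
from cell import imaging,sensors
import cv2
s=imaging.read_camera("scene")["color"][:,:,::-1];t=imaging.read_camera("top")["color"][:,:,::-1]
a=cv2.resize(s[190:300,220:350],None,fx=4,fy=4,interpolation=cv2.INTER_CUBIC)
cv2.imwrite("pics/s3.png",a)
E
```

```text
(no output)
```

View pics/s3.png

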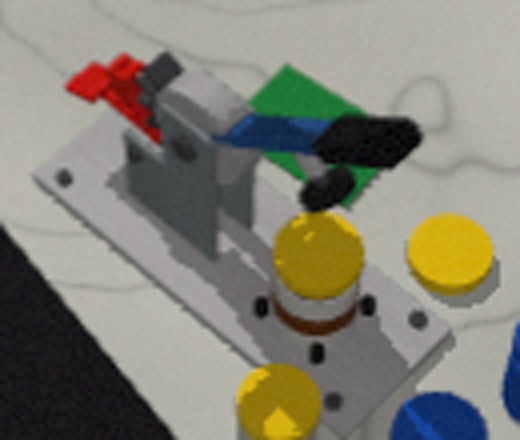

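The tab at (88,82) stays down and the handle is still up. Now I'll move over the grip.

Emit:
carry_out --plan '[{"fingers": 1, "dx": 0.93, "dy": 0.01, "dz": 0, "rx": 0, "ry": 0, "rz": 0.09}, {"fingers": 1, "dx": 0.93, "dy": 0.01, "dz": 0, "rx": 0, "ry": 0, "rz": 0}, {"fingers": 1, "dx": 0.93, "dy": 0.01, "dz": 0, "rx": 0, "ry": 0, "rz": 0}, {"fingers": 1, "dx": 0.93, "dy": 0.01, "dz": 0, "rx": 0, "ry": 0, "rz": 0}, {"fingers": 1, "dx": 0.93, "dy": 0.01, "dz": 0, "rx": 0, "ry": 0, "rz": 0}, {"fingers": 1, "dx": 0.93, "dy": 0.01, "dz": 0, "rx": 0, "ry": 0, "rz": 0}, {"fingers": 1, "dx": 0.93, "dy": 0.01, "dz": 0, "rx": 0, "ry": 0, "rz": 0}, {"fingers": 1, "dx": 0.93, "dy": 0.01, "dz": 0, "rx": 0, "ry": 0, "rz": 0}, {"fingers": 1, "dx": 0.93, "dy": 0.01, "dz": 0, "rx": 0, "ry": 0, "rz": 0}, {"fingers": 1, "dx": 0.93, "dy": 0.01, "dz": 0, "rx": 0, "ry": 0, "rz": 0}, {"fingers": 1, "dx": 0, "dy": 0, "dz": 0, "rx": 0, "ry": 0, "rz": 0}]'

```text
time_s: 10.18
tool_pos: [0.5746, 0.1193, 0.3653]
tool_rot: [-179.8, -0.0, 98.3]
force: [-1.0, -0.1, -0.9]
grip_width: 0.0002
```

```bash
python3 - <<'E'
from cell import sensors, imaging
import cv2,numpy as np
from scipy.spatial.transform import Rotation as Ro
o=sensors.get_obs();r=imaging.read_camera("wrist")
T=np.eye(4);T[:3,:3]=Ro.from_euler("xyz",o["tool_rot"],degrees=True).as_matrix();T[:3,3]=o["tool_pos"]
W=np.linalg.inv(T@r["tool_from_camera"])
im=r["color"][:,:,::-1].copy()
p=[.58806,.0012055,1.7256]
from h import world,hl
for L in [hl(.064,.19,.01),hl(.064,.235,.01,.018),hl(.064,.235,.01,-.018),hl(.064,.155,.01,.018),hl(.064,.155,.01,-.018),(.115,0,.104),(.205,.065,.012)]:
    uv=cv2.projectPoints(world(p,L).reshape(1,3),cv2.Rodrigues(W[:3,:3])[0],W[:3,3],r["mtx"],r["dist_coeffs"])[0].ravel()
    print(np.round(L,3),uv.round(1)); cv2.circle(im,tuple(int(v) for v in uv),3,(0,255,0),1)
cv2.imwrite("pics/w4.png",im)
cv2.imwrite("pics/t4.png",cv2.resize(imaging.read_camera("top")["color"][160:270,190:350,::-1],None,fx=4,fy=4,interpolation=cv2.INTER_CUBIC))
E
```

```text
[0.134 0.    0.285] [276.4 193.5]
[0.167 0.018 0.315] [242.9 149.5]
[ 0.167 -0.018  0.315] [306.3 149. ]
[0.108 0.018 0.261] [253.5 219.8]
[ 0.108 -0.018  0.261] [301.5 219.4]
[0.115 0.    0.104] [279.7 172.1]
[0.205 0.065 0.012] [230.7  92.9]
```

View pics/w4.png

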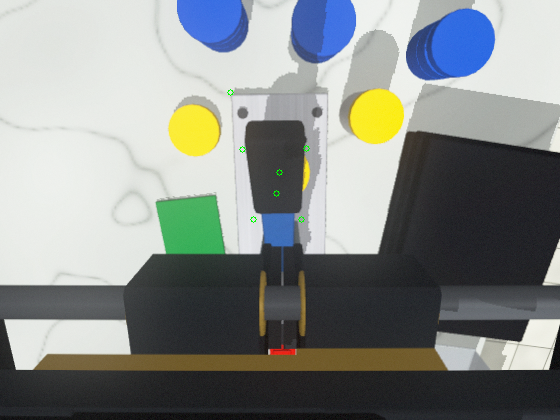

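View pics/t4.png

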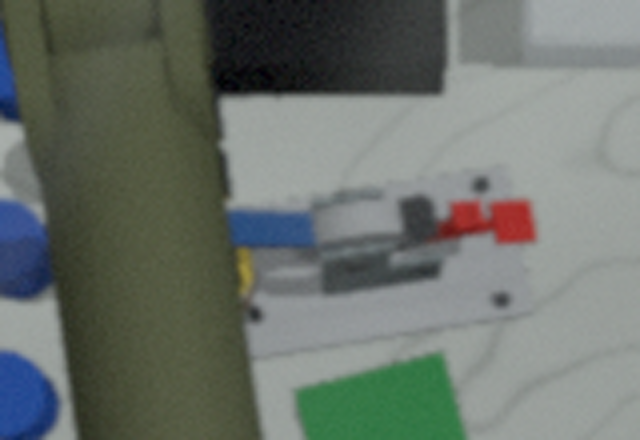

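The grip is about 4.5 mm towards tool -y and 13 mm further along x. Its near edge at row 213 puts the handle at about 0.12 rad. I'll correct for that and descend.

Emit:
carry_out --plan '[{"fingers": 1, "dx": 0.43, "dy": -0.15, "dz": 0.5, "rx": 0, "ry": 0, "rz": 0}, {"fingers": 1, "dx": 0, "dy": 0, "dz": 0.9, "rx": 0, "ry": 0, "rz": 0}, {"fingers": 1, "dx": 0, "dy": 0, "dz": 0.9, "rx": 0, "ry": 0, "rz": 0}, {"fingers": 1, "dx": 0, "dy": 0, "dz": 0.3, "rx": 0, "ry": 0, "rz": 0}, {"fingers": 1, "dx": 0, "dy": 0, "dz": 0, "rx": 0, "ry": 0, "rz": 0}]'

```text
time_s: 11.0
tool_pos: [0.5687, 0.1302, 0.2889]
tool_rot: [-180.0, 0.0, 98.2]
force: [0.9, 0.2, 0.5]
grip_width: 0.0005
```

Emit:
carry_out --plan '[{"fingers": 1, "dx": 0.23, "dy": 0, "dz": 0.38, "rx": 0, "ry": 0, "rz": 0}, {"fingers": 1, "dx": 0.23, "dy": 0, "dz": 0.38, "rx": 0, "ry": 0, "rz": 0}, {"fingers": 1, "dx": 0.23, "dy": 0, "dz": 0.38, "rx": 0, "ry": 0, "rz": 0}]'

```text
time_s: 11.38
tool_pos: [0.566, 0.1528, 0.2545]
tool_rot: [179.9, -0.0, 98.3]
force: [0.6, 0.4, 3.3]
grip_width: 0.0006
```

Emit:
carry_out --plan '[{"fingers": 1, "dx": 0.18, "dy": 0, "dz": 0.38, "rx": 0, "ry": 0, "rz": 0}, {"fingers": 1, "dx": 0.18, "dy": 0, "dz": 0.38, "rx": 0, "ry": 0, "rz": 0}, {"fingers": 1, "dx": 0.18, "dy": 0, "dz": 0.38, "rx": 0, "ry": 0, "rz": 0}, {"fingers": 1, "dx": 0.09, "dy": 0, "dz": 0.3, "rx": 0, "ry": 0, "rz": 0}, {"fingers": 1, "dx": 0.09, "dy": 0, "dz": 0.3, "rx": 0, "ry": 0, "rz": 0}, {"fingers": 1, "dx": 0.09, "dy": 0, "dz": 0.3, "rx": 0, "ry": 0, "rz": 0}]'

```text
time_s: 12.12
tool_pos: [0.5619, 0.1759, 0.1928]
tool_rot: [-180.0, -0.0, 98.3]
force: [-0.7, 0.6, 2.8]
grip_width: 0.0002
```

Emit:
carry_out --plan '[{"fingers": 1, "dx": 0.02, "dy": 0, "dz": 0.25, "rx": 0, "ry": 0, "rz": 0}, {"fingers": 1, "dx": 0.02, "dy": 0, "dz": 0.25, "rx": 0, "ry": 0, "rz": 0}, {"fingers": 1, "dx": 0.02, "dy": 0, "dz": 0.25, "rx": 0, "ry": 0, "rz": 0}, {"fingers": 1, "dx": 0.02, "dy": 0, "dz": 0.2, "rx": 0, "ry": 0, "rz": 0}, {"fingers": 1, "dx": 0, "dy": 0, "dz": 0, "rx": 0, "ry": 0, "rz": 0}]'

```text
time_s: 12.75
tool_pos: [0.5618, 0.1779, 0.1645]
tool_rot: [-180.0, 0.0, 98.3]
force: [0.9, 0.7, 1.1]
grip_width: 0.0005
```

Emit:
carry_out --plan '[{"fingers": 1, "dx": 0, "dy": 0, "dz": 0.1, "rx": 0, "ry": 0, "rz": 0}, {"fingers": 1, "dx": 0, "dy": 0, "dz": 0.1, "rx": 0, "ry": 0, "rz": 0}, {"fingers": 1, "dx": 0, "dy": 0, "dz": 0.1, "rx": 0, "ry": 0, "rz": 0}, {"fingers": 1, "dx": 0, "dy": 0, "dz": 0, "rx": 0, "ry": 0, "rz": 0}]'

```text
time_s: 13.25
tool_pos: [0.5619, 0.1782, 0.1569]
tool_rot: [180.0, -0.0, 98.3]
force: [-3.1, 1.0, 8.0]
grip_width: 0.0004
```

Emit:
carry_out --plan '[{"fingers": 1, "dx": 0, "dy": 0, "dz": 0.1, "rx": 0, "ry": 0, "rz": 0}, {"fingers": 1, "dx": 0, "dy": 0, "dz": 0.05, "rx": 0, "ry": 0, "rz": 0}, {"fingers": 1, "dx": 0, "dy": 0, "dz": 0, "rx": 0, "ry": 0, "rz": 0}, {"fingers": 1, "dx": 0, "dy": 0, "dz": 0, "rx": 0, "ry": 0, "rz": 0}]'

```text
time_s: 13.75
tool_pos: [0.5619, 0.1783, 0.1532]
tool_rot: [180.0, -0.1, 98.3]
force: [-4.8, -0.3, 11.4]
grip_width: 0.0003
```

Force is rising, which fits the foot's spring on a seated lid. I'll retract straight up, then away towards the robot, and look.

Emit:
carry_out --plan '[{"fingers": 1, "dx": 0, "dy": 0, "dz": -0.3, "rx": 0, "ry": 0, "rz": 0}, {"fingers": 1, "dx": 0, "dy": 0, "dz": -1, "rx": 0, "ry": 0, "rz": 0}, {"fingers": 1, "dx": 0, "dy": 0, "dz": -1, "rx": 0, "ry": 0, "rz": 0}, {"fingers": 1, "dx": 0, "dy": 0, "dz": -1, "rx": 0, "ry": 0, "rz": 0}, {"fingers": 1, "dx": 0.9, "dy": -0.4, "dz": -1, "rx": 0, "ry": 0, "rz": 0}, {"fingers": 1, "dx": 0.9, "dy": -0.4, "dz": -1, "rx": 0, "ry": 0, "rz": 0}, {"fingers": 1, "dx": 0.9, "dy": -0.4, "dz": 0, "rx": 0, "ry": 0, "rz": 0}, {"fingers": 1, "dx": 0.9, "dy": -0.4, "dz": 0, "rx": 0, "ry": 0, "rz": 0}, {"fingers": 1, "dx": 0.9, "dy": -0.4, "dz": 0, "rx": 0, "ry": 0, "rz": 0}, {"fingers": 1, "dx": 0.9, "dy": -0.4, "dz": 0, "rx": 0, "ry": 0, "rz": 0}, {"fingers": 1, "dx": 0.9, "dy": -0.4, "dz": 0, "rx": 0, "ry": 0, "rz": 0}, {"fingers": 1, "dx": 0, "dy": 0, "dz": 0, "rx": 0, "ry": 0, "rz": 0}]'

```text
time_s: 15.25
tool_pos: [0.4499, 0.355, 0.3095]
tool_rot: [-179.9, 0.0, 98.5]
force: [-0.1, -0.4, -0.1]
grip_width: 0.0001
```

```bash
python3 - <<'E'
from h import *
import cv2
p=[.58806,.0012055,1.7256]
for n,(a,b,c,d),f in (("scene",(190,300,220,350),5.4),("top",(190,262,200,335),5.9)):
    im=cams[n]["color"][:,:,::-1]
    o=cv2.resize(im[a:b,c:d],None,fx=f,fy=f,interpolation=cv2.INTER_CUBIC)
    for q,col in ((.8,(0,255,0)),(.7,(255,0,255))):
        for L in (hl(q,.235,.01,.018),hl(q,.235,.01,-.018),hl(q,.155,.01,.018),hl(q,.155,.01,-.018)):
            u=(proj(n,world(p,L))[0]-[c,a]+.5)*f-.5
            cv2.circle(o,tuple(int(v) for v in u),3,col,1)
    cv2.imwrite(f"pics/{n}5.png",o)
E
```

```text
(no output)
```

View pics/scene5.png

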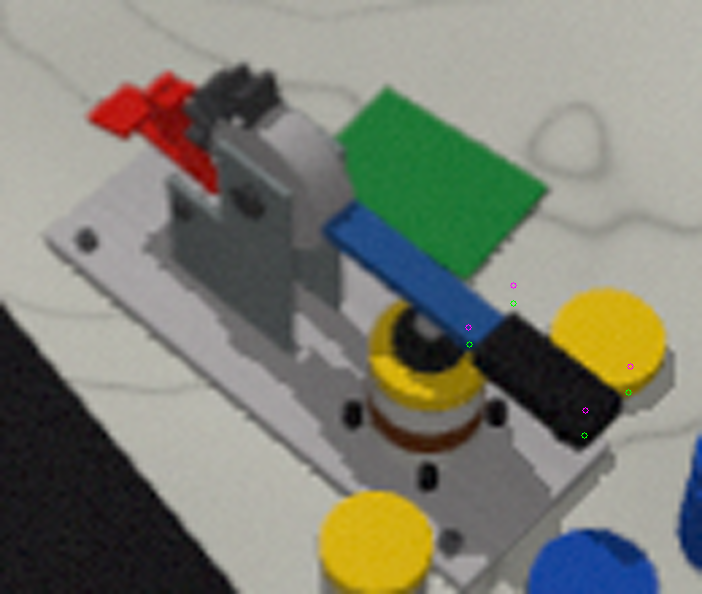

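View pics/top5.png

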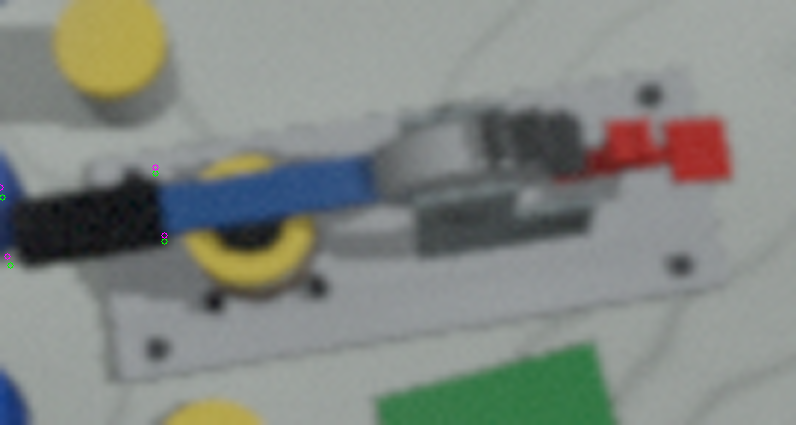

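```bash
python3 -c "
from cell import ticket,sensors
o=sensors.get_obs();print(o['tool_pos'],o['force'],o['time_s']);print(ticket.sign_off())"
```

```text
[0.45215154 0.35196241 0.3100151 ] [ 0.29110904 -0.21870009  0.17531519] 15.35
the job is handed in; nothing more can be done
None
```

I closed the can and handed the job in at about 15.4 s; `sign_off` gives no verdict, so success rests on the checks below.

I pressed the pawl tab down to its stop with closed fingertips. I then followed the grip along its arc until the foot had pressed the lid home, and backed away.

- **Pawl:** the tab stopped at about 19 N with the fingertip 90 mm above the worktop, where its stop should be. In the last pictures it is still down.
- **Handle:** the push ended at about 11 N with the fingertip at 153 mm, just past level. After I backed off, its outline fits 0.8 rad to within about a pixel.
- **Lid:** it sits about 2.4 pixels lower in the scene picture, which matches the 8 mm travel. This is the coarsest check, since I had no close view of the seated lid.
- **Can and other things:** the can looks unmoved between its stops. The scraper, full tin and spare lid are where they were. I did not compare the brush, jar, cup and tamper afterwards, but the tool never went near them.
- **Arm:** it finished clear, with about 0 N on the tool.

One disagreement: my first picture put the handle's start angle at 0.06 rad, while the wrist view suggested about 0.12. I used 0.12 for the push.

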